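# Ready for the dip: hang a coupon on the dip bar and hold it over the coating tank

## Robot

A 6-joint arm with a two-finger parallel gripper is mounted at the origin on a cart in front of the work surface, level with it; the furniture and walls round the work are solid. World frame = base frame: x ahead of the robot, y to its left, z up, the work surface at z = 0. Lengths are in m, angles in degrees, forces in N, time in s.
With the tool pointing down it reaches from about 0.2 to 0.875 m from the base axis. Payload 3.4 kg.
Tool frame: the origin (TCP) lies midway between the tips of the shut fingers; the grasp point (between the pads) lies robot.pinch_z behind it (robot.pinch_z is the distance from the TCP to the grasp point, in m); z points along the fingers, y is the line along which they close (so a half turn about z gives the same grasp; the last joint's range is limited). The gripper opens to 94 mm and grips with 3 to 60 N. Pads are 16 mm wide; open, the fingers measure 119 mm over their backs; the gripper's body (75 mm by 177 mm) begins 78 mm behind the grasp point.
Start: joints at [-82.907, 15.808, 86.224, -0, 77.962, -6.933], TCP at [0.139, -0.558, 0.205] pointing down, gripper open.
Joint ranges: [-165.64, 165.64], [-43.16, 119.46], [12.63, 154.43], [-67.54, 247.53], [6.08, 155.33], [-154.97, 154.97]. Speed limits (degrees/s): [147.25, 147.25, 180, 180, 180, 180].

## Interface

Orientations are given as a 3x3 rotation matrix whose columns are the frame's x, y, z axes.
In Python, from bench import robot, cams gives the robot as it stands.
- The arm moves only by the shell command python3 -m pendant 'ROWS' [OPENING] [FORCE]. ROWS is JSON, a list of rows, each an object with "delta_pos": the shift along the tool's x, y, z in mm, a list of three; "angular": the turn, a rotation vector about the tool's x, y, z in degrees, a list of three. A call has 1 to 12 rows; each row shifts and turns the commanded pose from where the row before left it, along the tool's axes as they then stand; what a row does not reach is not made up. A row lasts 1/10 s, in which the tool goes at most 50 mm and 8.59 degrees, less where a joint would pass 70% of its speed; a pose out of reach is approached as far as the arm can. A call with a gripper value outside its range is refused whole. OPENING is the closure, from -1 (fully open) to 1 (shut), set as the call begins (- or left out, the last holds). The fingers move at their own pace and stop on an object; FORCE is the grip in N (left out, the last holds). Time passes only in rows, so rows that do not move let the fingers close. It gives the time, the measured TCP pose, the force, the opening and the grip force at its end, in the units of the state.
- robot.get_state(): the state, without advancing time (a new reading comes with each control period).
- cams.get_image(name): name is "scene" or "top" or "wrist"; returns a dict with "color" (480x640x3 uint8, red, green, blue), "range_z" (480x640 float32, m along the optical axis (not along the pixel's ray), 0 where there is no reading), "mtx" (3x3 intrinsics, pixels), "R" (3x3) and "t" (3): a world point X has camera coordinates R X + t. Camera axes: x right, y down, z forward; pixel columns grow to the right and rows downward; lengths in m; the calibration is good to about 2 mm. A picture is of the moment at which its call begins.
- robot.job_done(): hands the job in; it is judged then, once.
The state is a dict: "t": time; "joints": joint angles; "joint_vel": joint speeds; "tau": joint torques, N m; "position": TCP position; "ee_rot": TCP orientation; "wrist_force": force on the tool from outside, world axes, zero at the start; "ft_torque": the same for the moment, N m; "width": opening from 0.0 (shut) to 1.0 (fully open); "finger_force": force on a finger pad.
Only numpy, scipy, OpenCV 4.12 (cv2) and the standard library are available. Lean on these libraries where they do the work, as an engineer would, in place of code of your own. Each camera call takes 0.05 s, during which the arm holds its last target. There are 200 camera calls.

## Task

Take the bare copper coupon from the white slotted rack, hang it by its eye on the peg of the dip bar while the bar lies in its stand, and let it go. Then lift the bar (it has a black grip on top), carry it clear over the black wire stripper to the white coating tank, and stop with the bar level and its two ends straight above the tank's two notches and the coupon's lower edge about a centimetre above the tank's rim. Finish there, still holding the bar steady; touch neither the tank nor the wire stripper on the way, and leave the blue coupon and the bottles and tools around the work where they are.

Things in the scene. Friction and masses are not known exactly. Their poses are not given: they have to be found in the camera images.
- bare_coupon: The coupon to be dipped: all-copper flat plate 36 mm wide (its y), 90 mm tall (z), 5 mm thick (x), 36 g, with a round 18 mm eye on its centre line, eye centre 14 mm below the top edge. Origin: middle of the lower edge. It stands upright in one of the two end slots of coupon_rack, 20 mm deep; draw it straight up. Both faces are alike. Grip it across its width near the top.
- bare_coupon_eye (a point): Centre of the bare coupon's eye, 76 mm above its origin; the eye runs through along the coupon's x.
- bare_coupon_foot (a point): Middle of the bare coupon's lower edge (its origin).
- coated_coupon: A finished coupon of the same size, blue over its lower part, in the other end slot of the rack. Leave it alone.
- coupon_rack: White plastic block 96 (x) x 64 (y) x 30 mm high, fixed, with three slots 7 mm (x) x 40 mm (y) and 20 mm deep, at x = -30, 0 and +30 mm; the middle slot is empty. Origin: centre of the underside. Left of and behind it stands the fixed resin printer, 0.49 m tall, with its orange hood: come to the rack from the robot's side, not across the printer.
- bar_stand: Fixed aluminium stand for the dip bar: base plate 66 (x) x 104 (y) x 8 mm and two uprights 8 mm thick at y = -37 and +37 mm, 40 mm wide along x and 75 mm high, each with an open-topped notch 24 mm wide, floor at 64 mm. Origin: centre of the underside.
- dip_bar: Loose steel dip bar, 200 g, lying in the stand's notches, its axes along the stand's. Flat bar 18 (x) x 96 (y) x 8 mm (z); origin: centre of its underside. From its middle an 8 mm stem rises to a black grip block; a peg stands out from the stem towards -x. A coupon hung on the peg hangs in front of the flat bar, its lower edge about 48 mm below the bar's underside.
- peg_mid (a point): Point on the dip bar's peg, the coupon's place: x = -21 mm, z = 34 mm in the bar's frame. The peg is horizontal, 6 mm in diameter, from a white shoulder washer (25 mm diameter, face at x = -13.5 mm) to a ball tip of 8 mm diameter that ends at x = -35 mm. A hung coupon may be anywhere between washer and ball; its eye centre is then about 6 mm below the peg's axis.
- bar_grip (a point): Grip point in the black block on top of the dip bar: 18 (x) x 13 (y) x 26 mm, spanning z = 56 to 82 mm above the bar's underside; this point lies at z = 70 mm on the stem's axis.
- coating_tank: Fixed open white plastic tank 84 (x) x 90 (y) x 62 mm high, walls 4 mm, rim bead 4 mm further out. Each of the two walls facing its +y and -y has a notch in the middle of the rim, 24 mm wide, 8 mm deep, in which the dip bar's ends are to lie later: the bar's y runs along the tank's y and the bar's middle belongs over the tank's middle. Origin: centre of the underside.
- tank_mouth (a point): Centre of the tank's mouth, level with the rim, 62 mm above its origin.
- wire_puller: Wire stripper: the long black instrument with a knurled nose, about 300 mm long from front to back, 91 mm wide and 127 mm high at most, fixed between the stand and the tank. Origin: centre of its underside. It is in the way: carry the bar over it.
- resin_bottle: Amber bottle with black cap, 130 mm tall, loose, at the back. Leave it alone.
- dropper: Small amber bottle, 75 mm tall, loose. Leave it alone.
- swab_beaker: Glass beaker of swabs, 112 mm tall, loose, behind the wire stripper. Leave it alone.
- fibre_fixture: Aluminium V-block with a clamp knob, 45 mm tall, loose. Leave it alone.
Things that resemble listed ones, but are neither listed nor needed, are in the scene too. What is shaped like the bare_coupon but purple is not meant.

How it is judged:
By the outcome, as a careful person would: the job done as asked, in the order asked, and still so for the second after the job is handed in, while the arm keeps its last pose, push and grip.
It also fails if it takes over 64 s, if anything falls off the work surface, if the arm or the gripper's body presses on something with over 40 N, if the wrist force passes 120 N, or if a joint passes its speed limit or range.

## Working session

There is one attempt and no reset: what is moved stays moved. The work goes in short steps, Python scripts to look and compute and a shell command to move; the robot and the scene stay as the last step left them, time stands still between calls to the robot, and variables do not carry over. Pictures are saved under pics/ and viewed, at most 11 in all, crops included, and the job is handed in when it is done.

```bash
mkdir -p pics; ls; cat > h.py <<'E'
import numpy as np, cv2
from bench import robot, cams
def get(n):
    d=cams.get_image(n); return d
def save(d,f,crop=None,s=1):
    im=d["color"][:,:,::-1]
    if crop: a,b,c,e=crop; im=im[b:e,a:c]
    cv2.imwrite("pics/"+f,cv2.resize(im,None,fx=s,fy=s,interpolation=cv2.INTER_CUBIC))
def cloud(d):
    v,u=np.mgrid[:480,:640]; z=d["range_z"].astype(float)
    K=d["mtx"]; c=np.stack([(u-K[0,2])/K[0,0]*z,(v-K[1,2])/K[1,1]*z,z],-1)
    w=(c-d["t"])@d["R"]; w[z==0]=np.nan; return w
def ray(d,u,v,h):
    K=d["mtx"]; c=np.array([(u-K[0,2])/K[0,0],(v-K[1,2])/K[1,1],1])
    r=c@d["R"]; o=-d["R"].T@d["t"]; return o+r*(h-o[2])/r[2]
def proj(d,X):
    c=d["R"]@np.array(X)+d["t"]; p=d["mtx"]@c; return p[:2]/p[2]
E
python3 - <<'E'
from h import *
s=robot.get_state(); print(s["t"],s["position"],s["ee_rot"],s["width"],robot.pinch_z)
for n in("scene","top"):
    d=get(n); save(d,n+"1.png"); print(n,-d["R"].T@d["t"],d["R"].round(3).tolist(),d["mtx"][0,0])
    np.savez(n+"1.npz",**d)
E
```

```text
pics
0.0 [ 0.13929052 -0.55731341  0.20463729] [[ 9.70176517e-01  2.42399417e-01 -2.18128634e-04]
 [ 2.42399427e-01 -9.70175000e-01  1.72818263e-03]
 [ 2.07287514e-04 -1.72951646e-03 -9.99998483e-01]] 1.0024288392754255 0.0188
scene [-0.0513197   0.83558467  0.88531948] [[-0.814, -0.58, -0.009], [-0.358, 0.515, -0.779], [0.457, -0.631, -0.627]] 608.3308107603784
top [0.44367346 0.04972493 1.02107338] [[0.001, -1.0, 0.023], [-0.994, -0.003, -0.112], [0.112, -0.023, -0.993]] 439.3885176898413
```

View pics/scene1.png

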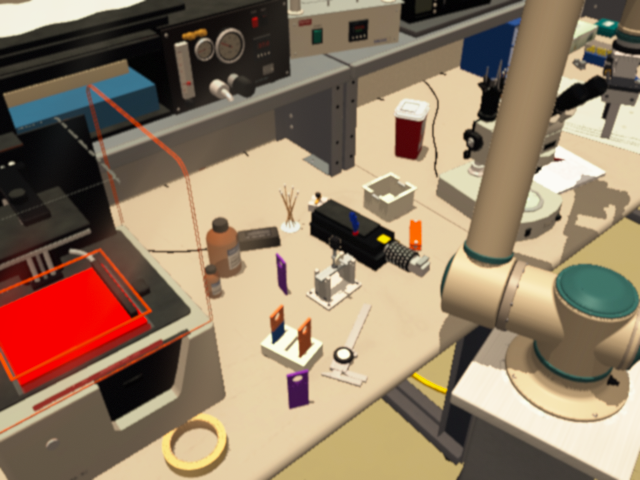

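View pics/top1.png

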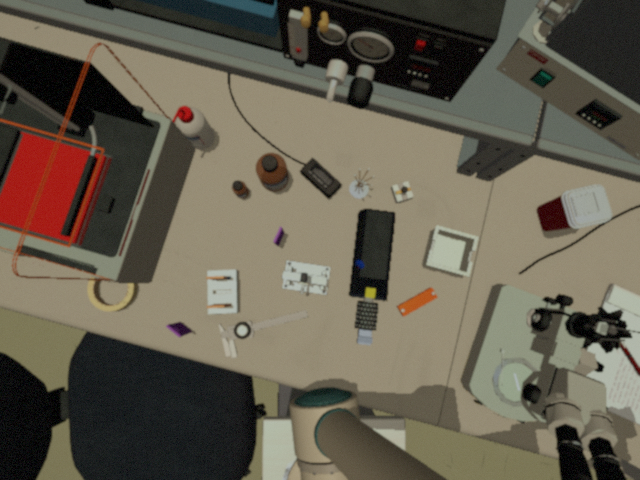

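Both views: the rack is at scene (290,345) / top (223,292). Candidates for the bare coupon are the copper plate at scene (304,335), the copper/blue one at (277,325), the purple ones at (298,388) and (282,270), and an orange bar at (415,235). I choose (304,335), the slot nearer the robot. The stand is at top (305,278), the stripper at (372,255) and the tank at (452,250).

```bash
python3 - <<'E'
from h import *
S=dict(np.load("scene1.npz")); T=dict(np.load("top1.npz"))
a=cv2.resize(S["color"][290:380,250:350,::-1],None,fx=4,fy=4,interpolation=cv2.INTER_CUBIC)
b=cv2.resize(T["color"][255:325,200:340,::-1],None,fx=5.7,fy=5.15,interpolation=cv2.INTER_CUBIC)
b=b[:360,:]; b=cv2.resize(b,(400,360)) if 0 else b
c=S["color"][225:310,295:375,::-1]; c=cv2.resize(c,(400,360),interpolation=cv2.INTER_CUBIC)
w=np.zeros((600,800,3),np.uint8); w[:300,:400]=cv2.resize(a,(400,300)); w[:300,400:]=cv2.resize(c,(400,300))
w[300:]=cv2.resize(T["color"][262:322,195:345,::-1],(800,300),interpolation=cv2.INTER_CUBIC); cv2.imwrite("pics/crop1.png",w)
W=cloud(T)
def reg(name,u0,v0,u1,v1,z0,z1):
    P=W[v0:v1,u0:u1].reshape(-1,3); P=P[(P[:,2]>z0)&(P[:,2]<z1)]
    r=cv2.minAreaRect((P[:,:2]*1000).astype(np.float32)); print(name,len(P),r,P[:,2].min().round(3),np.median(P[:,2]).round(3),P[:,2].max().round(3))
reg("rack",195,262,250,325,.015,.04)
reg("cop",195,262,250,325,.06,.2)
reg("nearcop",195,293,250,325,.06,.2)
reg("farcop",195,262,250,293,.06,.2)
reg("standtop",275,255,335,305,.06,.077)
reg("grip",275,255,335,305,.1,.2)
reg("standbase",275,255,335,305,.003,.03)
reg("tank",420,215,490,285,.05,.08)
reg("strip",340,200,400,350,.03,.2)
E
```

```text
rack 1122 ((418.9024658203125, 247.6359100341797), (136.7127227783203, 77.9814682006836), 12.4148530960083) 0.015 0.029 0.039
cop 123 ((434.20635986328125, 250.94342041015625), (64.33645629882812, 35.7685546875), 2.088303565979004) 0.06 0.098 0.103
nearcop 63 ((404.61572265625, 249.85707092285156), (5.081183433532715, 35.76508331298828), 2.3288795948028564) 0.062 0.099 0.103
farcop 60 ((463.95989990234375, 252.25180053710938), (4.377655506134033, 35.37312316894531), 1.4469188451766968) 0.06 0.098 0.103
standtop 390 ((464.9937438964844, 67.26504516601562), (95.32809448242188, 38.899837493896484), 81.10740661621094) 0.06 0.071 0.077
grip 90 ((453.0077209472656, 68.17507934570312), (39.91544723510742, 20.367036819458008), 5.364964962005615) 0.1 0.144 0.149
standbase 823 ((459.1414794921875, 61.39368438720703), (129.9569854736328, 108.39221954345703), 87.01988220214844) 0.003 0.007 0.028
tank 613 ((524.8955078125, -258.382080078125), (99.3306884765625, 92.34358215332031), 74.2720947265625) 0.05 0.061 0.066
strip 4201 ((468.58843994140625, -78.85830688476562), (86.7811279296875, 296.48284912109375), 83.36479187011719) 0.031 0.064 0.128
```

View pics/crop1.png

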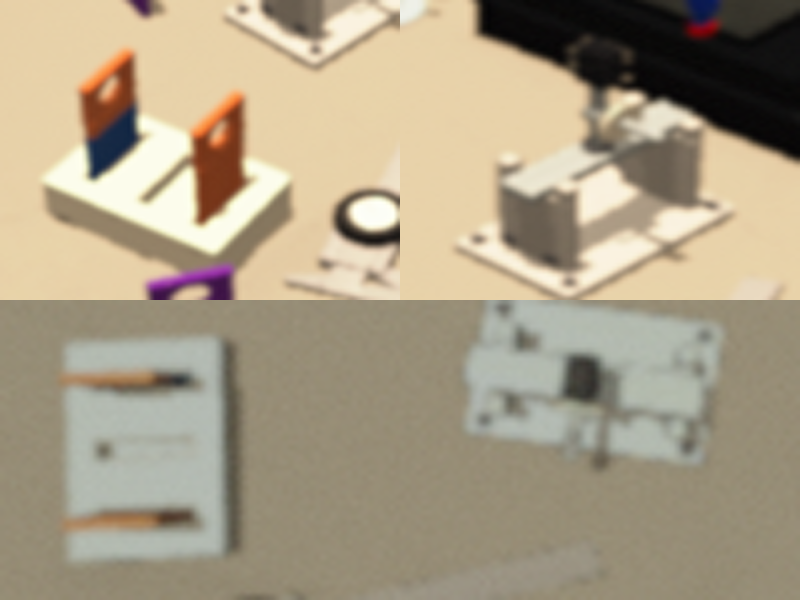

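The crop confirms that the near (−x) coupon in the rack is all copper, and the far one is blue below. The stand shows peg and washer on the robot's side. Now refining the poses and checking obstacle heights near the path.

```bash
python3 - <<'E'
from h import *
S=dict(np.load("scene1.npz")); T=dict(np.load("top1.npz"))
W=np.vstack([cloud(T).reshape(-1,3),cloud(S).reshape(-1,3)]);W=W[~np.isnan(W[:,0])]
# max height map on a 5cm grid
print("cols y:",[round(.5-.07*j,2) for j in range(17)])
for i in range(14):
    x=.8-.07*i; row=[]
    for j in range(17):
        y=.5-.07*j
        m=(abs(W[:,0]-x)<.035)&(abs(W[:,1]-y)<.035); row.append(int(100*W[m,2].max()) if m.any() else -9)
    print(round(x,2),row)
W=cloud(T)
def band(n,u0,v0,u1,v1,z0,z1):
    P=W[v0:v1,u0:u1].reshape(-1,3); P=P[(P[:,2]>z0)&(P[:,2]<z1)]
    print(n,len(P),P[:,:2].mean(0).round(4),cv2.minAreaRect((P[:,:2]*1000).astype(np.float32)))
band("block",275,255,335,305,.138,.16)
band("standtop",275,255,335,305,.068,.08)
band("tank",420,215,490,285,.057,.066)
E
```

```text
cols y: [0.5, 0.43, 0.36, 0.29, 0.22, 0.15, 0.08, 0.01, -0.06, -0.13, -0.2, -0.27, -0.34, -0.41, -0.48, -0.55, -0.62]
0.8 [45, 48, 23, 29, 30, 48, 52, 52, 49, 49, 53, 56, 43, 42, 41, 0, 0]
0.73 [49, 49, 49, 48, 0, 13, 10, 37, 41, 48, 49, 60, 57, 41, 41, 32, 38]
0.66 [45, 49, 49, 0, 7, 13, 10, 3, 11, 4, 4, 30, 51, 41, 42, 32, 38]
0.59 [45, 49, 49, 0, 0, 9, 8, 0, 7, 7, 6, 6, 6, 0, 15, 30, 32]
0.52 [49, 49, 49, 0, 0, 9, 7, 1, 12, 7, 6, 6, 6, 1, 2, 1, 0]
0.45 [23, 49, 0, 10, 10, 6, 14, 7, 11, 7, 6, 6, 6, 16, 16, 0, 2]
0.38 [2, 2, 9, 10, 10, 1, 1, 0, 6, 5, 2, 0, 16, 35, 34, 6, 2]
0.31 [0, 0, 9, 8, 2, 0, 0, 0, 6, 0, 0, 6, 29, 30, 29, 1, 2]
0.24 [-26, -26, -26, 0, 0, 0, 20, 44, 60, 51, 0, 6, 36, 33, 6, 1, 1]
0.17 [-26, -26, -26, -27, -32, 0, 21, 45, 61, 60, 0, 37, 39, 39, 43, 49, 34]
0.1 [-26, -26, -26, -28, -31, 0, 19, 20, 18, 0, 0, 0, 36, 37, 37, 45, 34]
0.03 [-26, -26, -26, -27, -30, 0, 21, 22, 22, -9, -9, -9, -9, -9, 0, 0, 0]
-0.04 [-26, -26, -26, -27, -30, 0, 21, 22, 22, -9, -79, -79, -9, -9, -9, -9, -9]
-0.11 [-26, -26, -26, -27, -30, 0, 16, 18, 1, 0, -9, -9, -78, -78, -78, -79, -9]
block 60 [0.4641 0.0674] ((463.8868408203125, 67.43325805664062), (17.94317626953125, 12.042848587036133), 0.35569262504577637)
standtop 362 [0.4641 0.0671] ((464.9937438964844, 67.26504516601562), (95.32809448242188, 38.899837493896484), 81.10740661621094)
tank 510 [ 0.5251 -0.2592] ((524.8955078125, -258.382080078125), (99.3306884765625, 92.34358215332031), 74.2720947265625)
```

```bash
python3 -m pendant '[{"delta_pos":[0,0,-45],"angular":[0,0,0]},{"delta_pos":[0,0,-45],"angular":[0,0,0]},{"delta_pos":[0,0,-45],"angular":[0,0,0]},{"delta_pos":[0,0,-45],"angular":[0,0,0]},{"delta_pos":[0,0,-45],"angular":[0,0,0]},{"delta_pos":[0,0,-45],"angular":[0,0,0]}]' -1
python3 -m pendant '[{"delta_pos":[40,-24,0],"angular":[0,0,0]},{"delta_pos":[40,-24,0],"angular":[0,0,0]},{"delta_pos":[40,-24,0],"angular":[0,0,0]},{"delta_pos":[40,-24,0],"angular":[0,0,0]},{"delta_pos":[40,-24,0],"angular":[0,0,0]},{"delta_pos":[40,-24,0],"angular":[0,0,0]},{"delta_pos":[40,-24,0],"angular":[0,0,0]},{"delta_pos":[40,-24,0],"angular":[0,0,0]},{"delta_pos":[40,-24,0],"angular":[0,0,0]}]'
python3 - <<'E'
from h import *
d=get("wrist"); save(d,"w1.png"); np.savez("w1.npz",**d)
s=robot.get_state();R=s["ee_rot"];print("yaw",np.degrees(np.arctan2(R[1,0],R[0,0])),s["joints"])
c=-d["R"].T@d["t"]; print(c,R.T@(c-s["position"]),d["mtx"][0,0])
E
```

```text
t: 0.7
position: [0.1393, -0.5573, 0.4771]
ee_rot: [[0.97, 0.242, -0.0], [0.242, -0.97, 0.0], [0.0, -0.0, -1.0]]
wrist_force: [0.2, -0.9, 0.1]
width: 0.999
finger_force: 0.0
t: 1.6
position: [0.4372, -0.2594, 0.4752]
ee_rot: [[0.97, 0.242, -0.0], [0.242, -0.97, 0.0], [-0.0, -0.0, -1.0]]
wrist_force: [0.6, -1.0, -0.8]
width: 1.002
finger_force: 0.0
yaw 14.53749893970171 [-38.02561977   8.4603426   59.01729803   0.43110576 112.55469212
  37.60143382]
[ 0.51307418 -0.2406828   0.65481982] [ 0.07320045  0.00414529 -0.17963671] 392.3589440522855
```

View pics/w1.png

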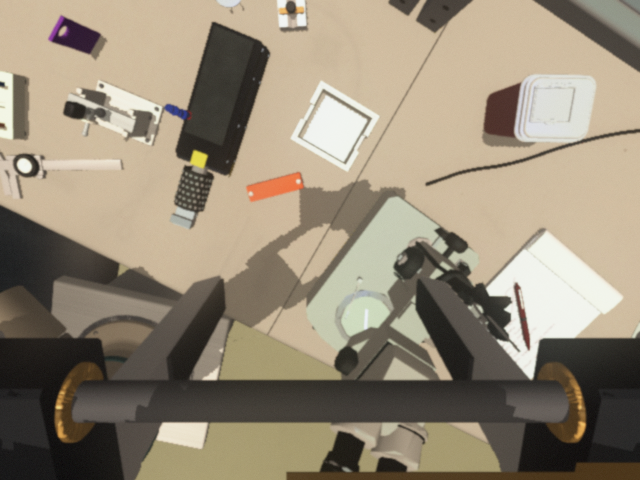

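The wrist view shows the tank at about (335,125) with all four corners visible, the stand at (115,112) and the stripper at (220,110). Measuring tank outline and inner mouth.

```bash
python3 - <<'E'
from h import *
d=dict(np.load("w1.npz"))
W=cloud(d); 
m=(W[...,2]>.052)&(W[...,2]<.075); m[:, :285]=0;m[:,385:]=0;m[:75]=0;m[175:]=0
P=W[m]; print(len(P),cv2.minAreaRect((P[:,:2]*1000).astype(np.float32)),np.median(P[:,2]))
# colour outline: rays to rim plane
g=d["color"].min(-1).astype(int)
mm=((g>150)).astype(np.uint8); k=np.zeros_like(mm);k[78:172,288:382]=mm[78:172,288:382]
n,l,st,c=cv2.connectedComponentsWithStats(k); i=1+np.argmax(st[1:,4]); v,u=np.where(l==i)
Q=np.array([ray(d,a,b,.062)[:2] for a,b in zip(u,v)]); print(st[i],cv2.minAreaRect((Q*1000).astype(np.float32)))
# stand etc
s=(W[...,2]>.068)&(W[...,2]<.08); s[:,:60]=0; s[:,170:]=0; s[:75]=0; s[150:]=0
P=W[s]; print("stand",len(P),P.mean(0),cv2.minAreaRect((P[:,:2]*1000).astype(np.float32)))
im=cv2.resize(d["color"][75:175,285:385,::-1],(600,600),interpolation=cv2.INTER_CUBIC); cv2.imwrite("pics/tank.png",im)
E
```

```text
1370 ((524.6918334960938, -258.8780822753906), (98.26119232177734, 92.06806182861328), 74.49523162841797) 0.06228567467045987
[ 288   78   94   94 8020] ((526.6351928710938, -258.69049072265625), (129.60472106933594, 136.8016357421875), 13.968110084533691)
stand 854 [0.46548606 0.05805853 0.07268232] ((472.603759765625, 63.8941535949707), (97.70870971679688, 39.52934265136719), 70.12047576904297)
```

View pics/tank.png

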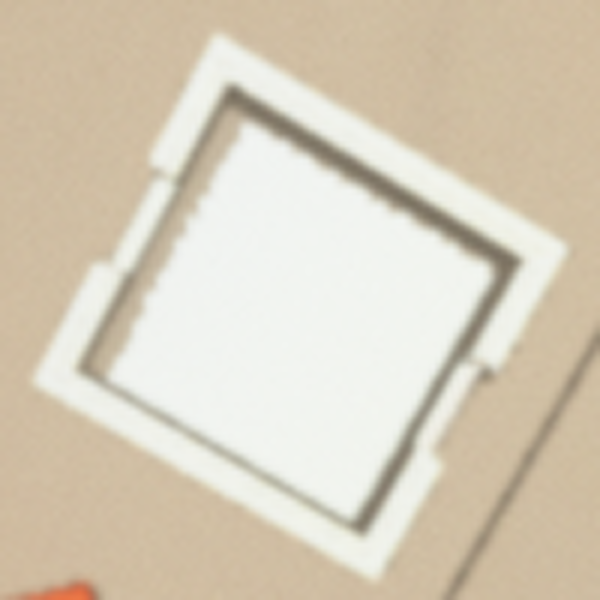

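The crop shows the notches on the left and right walls, so the tank is at (0.525,−0.259) with yaw about −15.6°. Moving above the rack.

```bash
python3 -m pendant '[{"delta_pos":[8.3,-45.6,0],"angular":[0,0,0]},{"delta_pos":[8.3,-45.6,0],"angular":[0,0,0]},{"delta_pos":[8.3,-45.6,0],"angular":[0,0,0]},{"delta_pos":[8.3,-45.6,0],"angular":[0,0,0]},{"delta_pos":[8.3,-45.6,0],"angular":[0,0,0]},{"delta_pos":[8.3,-45.6,0],"angular":[0,0,0]},{"delta_pos":[8.3,-45.6,0],"angular":[0,0,0]},{"delta_pos":[8.3,-45.6,0],"angular":[0,0,0]},{"delta_pos":[8.3,-45.6,0],"angular":[0,0,0]},{"delta_pos":[8.3,-45.6,0],"angular":[0,0,0]},{"delta_pos":[8.3,-45.6,0],"angular":[0,0,0]}]'
python3 -m pendant '[{"delta_pos":[0,0,-0],"angular":[0,0,6]},{"delta_pos":[0,0,45],"angular":[0,0,6]},{"delta_pos":[0,0,45],"angular":[0,0,0]},{"delta_pos":[0,0,45],"angular":[0,0,0]},{"delta_pos":[0,0,40],"angular":[0,0,0]},{"delta_pos":[0,0,0],"angular":[0,0,0]},{"delta_pos":[0,0,0],"angular":[0,0,0]}]'
cat >> h.py <<'E'
def fit(W,m):
    P=W[m]; return len(P),P.mean(0).round(4),cv2.minAreaRect((P[:,:2]*1000).astype(np.float32))
def st():
    s=robot.get_state();R=s["ee_rot"];print("t",s["t"],"pos",s["position"].round(4) if hasattr(s["position"],"round") else s["position"],"yaw",np.degrees(np.arctan2(R[1][0],R[0][0])).round(2),"F",np.round(s["wrist_force"],1),s["width"]);return s
E
python3 - <<'E'
from h import *
d=get("wrist"); np.savez("w2.npz",**d); st()
W=cloud(d); X,Y,Z=W[...,0],W[...,1],W[...,2]
print("near",fit(W,(Z>.085)&(Z<.12)&(abs(X-.405)<.02)&(abs(Y-.25)<.04)))
print("far",fit(W,(Z>.085)&(Z<.12)&(abs(X-.464)<.02)&(abs(Y-.25)<.04)))
print("rack",fit(W,(Z>.025)&(Z<.034)&(abs(X-.433)<.07)&(abs(Y-.25)<.05)))
print("block",fit(W,(Z>.136)&(Z<.155)&(abs(X-.464)<.03)&(abs(Y-.067)<.03)))
m=(Z>.068)&(Z<.08)&(abs(X-.464)<.05)&(abs(Y-.067)<.06);print("stand",fit(W,m))
E
```

```text
t: 2.75
position: [0.4026, 0.2493, 0.4752]
ee_rot: [[0.97, 0.242, -0.0], [0.242, -0.97, -0.0], [-0.0, 0.0, -1.0]]
wrist_force: [1.0, -0.9, 0.4]
width: 1.0
finger_force: 0.0
t: 3.45
position: [0.4035, 0.2476, 0.301]
ee_rot: [[0.999, 0.035, -0.0], [0.035, -0.999, -0.0], [-0.0, 0.0, -1.0]]
wrist_force: [0.8, 0.5, 1.4]
width: 1.001
finger_force: 0.0
t 3.5 pos [0.4047 0.2481 0.3025] yaw 2.02 F [-0.   1.3  0.1] 0.9996492522026121
near (251, array([0.4054, 0.25  , 0.0984]), ((404.7828674316406, 250.364501953125), (4.936800003051758, 35.92076110839844), 2.529895305633545))
far (217, array([0.4647, 0.2529, 0.0997]), ((464.71807861328125, 253.0692596435547), (4.634465217590332, 35.146324157714844), 2.3724968433380127))
rack (3654, array([0.4392, 0.2518, 0.0304]), ((434.271484375, 251.7041473388672), (95.62328338623047, 63.93777847290039), 2.4280073642730713))
block (442, array([0.4641, 0.0696, 0.1446]), ((463.8016052246094, 67.99961853027344), (13.606206893920898, 18.33400535583496), 80.44245910644531))
stand (1333, array([0.4665, 0.082 , 0.0731]), ((464.8724670410156, 68.37409973144531), (94.79582977294922, 40.0166015625), 81.41447448730469))
```

```bash
python3 -m pendant '[{"delta_pos":[0.6,-2,40],"angular":[0,0,0]},{"delta_pos":[0,0,45],"angular":[0,0,0]},{"delta_pos":[0,0,45],"angular":[0,0,0]},{"delta_pos":[0,0,40],"angular":[0,0,0]},{"delta_pos":[0,0,30],"angular":[0,0,0]},{"delta_pos":[0,0,20],"angular":[0,0,0]},{"delta_pos":[0,0,9],"angular":[0,0,0]},{"delta_pos":[0,0,0],"angular":[0,0,0]}]'
python3 -m pendant '[{"delta_pos":[0,0,0],"angular":[0,0,0]},{"delta_pos":[0,0,0],"angular":[0,0,0]},{"delta_pos":[0,0,0],"angular":[0,0,0]},{"delta_pos":[0,0,0],"angular":[0,0,0]},{"delta_pos":[0,0,0],"angular":[0,0,0]},{"delta_pos":[0,0,0],"angular":[0,0,0]},{"delta_pos":[0,0,0],"angular":[0,0,0]},{"delta_pos":[0,0,0],"angular":[0,0,0]},{"delta_pos":[0,0,0],"angular":[0,0,0]},{"delta_pos":[0,0,0],"angular":[0,0,0]}]' 1 20
```

```text
t: 4.3
position: [0.4055, 0.2503, 0.0723]
ee_rot: [[0.999, 0.035, 0.002], [0.035, -0.999, 0.001], [0.002, -0.001, -1.0]]
wrist_force: [-1.1, -0.1, 0.7]
width: 1.003
finger_force: 0.0
t: 5.3
position: [0.4038, 0.2497, 0.0714]
ee_rot: [[0.999, 0.035, -0.0], [0.035, -0.999, -0.0], [-0.0, 0.0, -1.0]]
wrist_force: [-0.2, 0.0, 0.5]
width: 0.38
finger_force: 20.0
```

```bash
python3 -m pendant '[{"delta_pos":[0,0,-15],"angular":[0,0,0]},{"delta_pos":[0,0,-30],"angular":[0,0,0]},{"delta_pos":[0,0,-43],"angular":[0,0,0]},{"delta_pos":[0,0,-40],"angular":[0,0,0]},{"delta_pos":[-2.5,43,0],"angular":[0,0,0]},{"delta_pos":[-2.5,43,0],"angular":[0,0,0]},{"delta_pos":[-2.5,43,0],"angular":[0,0,0]},{"delta_pos":[-2.5,43,0],"angular":[0,0,0]},{"delta_pos":[0,0,20],"angular":[0,0,5.4]},{"delta_pos":[0,0,40],"angular":[0,0,5.4]},{"delta_pos":[0,0,0],"angular":[0,0,0]},{"delta_pos":[0,0,0],"angular":[0,0,0]}]'
python3 - <<'E'
from h import *
s=st(); T=np.array(s["position"])
d=get("scene"); save(d,"s3.png",(230,180,430,330),4); np.savez("s3.npz",**d)
for X in ([.4294,.0732,.098],[.4432,.0710,.098],T,T+[0,0,.014]): print(((proj(d,X)-[230,180])*4).round())
E
```

```text
t: 6.5
position: [0.3996, 0.0775, 0.1395]
ee_rot: [[0.989, -0.151, -0.002], [-0.151, -0.989, -0.0], [-0.001, 0.0, -1.0]]
wrist_force: [0.5, 1.0, -0.5]
width: 0.379
finger_force: 20.0
t 6.5 pos [0.3996 0.0775 0.1395] yaw -8.66 F [ 0.5  1.  -0.5] 0.37937666173114515
[464. 340.]
[443. 327.]
[514. 302.]
[515. 279.]
```

View pics/s3.png

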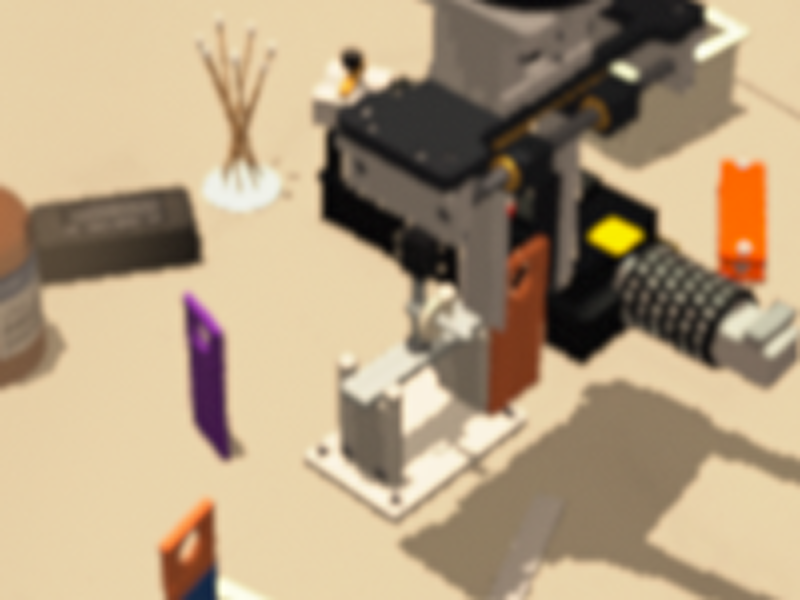

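The coupon hangs vertical in the fingers, with its eye at (525,275), about where it was computed; the peg washer is at (437,310). Descending and threading slowly.

```bash
python3 -m pendant '[{"delta_pos":[0,0,25],"angular":[0,0,0]},{"delta_pos":[0,0,25],"angular":[0,0,0]},{"delta_pos":[0,0,5.5],"angular":[0,0,0]},{"delta_pos":[0,0,0],"angular":[0,0,0]},{"delta_pos":[0,0,0],"angular":[0,0,0]}]'
python3 - <<'E'
from h import *
s=st(); d=get("wrist"); np.savez("w4.npz",**d); save(d,"w4.png",(160,180,480,420),2.5)
for X in ([.4294,.0732,.098],[.4432,.0710,.098],[.4640,.0678,.146]): print(proj(d,X).round())
d=get("scene"); np.savez("s4.npz",**d)
W=cloud(d);m=(d["color"][...,0]>1.6*d["color"][...,2])&(abs(W[...,0]-.40)<.04)&(abs(W[...,1]-.08)<.04)&(W[...,2]>.012);P=W[m];print(len(P),P.min(0),P.max(0),np.median(P,0))
E
```

```text
t: 7.05
position: [0.4014, 0.0777, 0.0854]
ee_rot: [[0.988, -0.152, 0.003], [-0.152, -0.988, -0.0], [0.003, -0.0, -1.0]]
wrist_force: [-0.3, -0.8, 0.0]
width: 0.38
finger_force: 20.0
t 7.05 pos [0.4014 0.0777 0.0854] yaw -8.72 F [-0.3 -0.8  0. ] 0.37999108233429874
[321. 248.]
[321. 217.]
[322. 182.]
2791 [0.3600279  0.04007716 0.02238927] [0.42485448 0.11998994 0.48322403] [0.38073037 0.09760896 0.36506935]
```

View pics/w4.png

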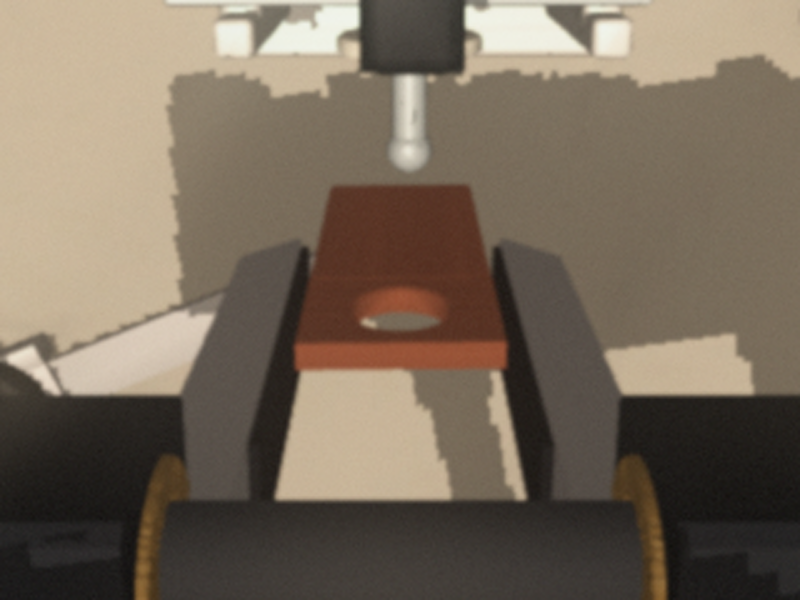

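The wrist view shows the eye centred at crop column 401 and the peg ball at column 409, about 1.5 mm to the right, so I shift +1 mm and thread.

```bash
python3 -m pendant '[{"delta_pos":[8,1,0],"angular":[0,0,0]},{"delta_pos":[8,0,0],"angular":[0,0,0]},{"delta_pos":[8,0,0],"angular":[0,0,0]},{"delta_pos":[6,0,0],"angular":[0,0,0]},{"delta_pos":[4,0,0],"angular":[0,0,0]},{"delta_pos":[0,0,0],"angular":[0,0,0]},{"delta_pos":[0,0,0],"angular":[0,0,0]}]'
python3 -m pendant '[{"delta_pos":[5,0,0],"angular":[0,0,0]},{"delta_pos":[4,0,0],"angular":[0,0,0]},{"delta_pos":[0,0,0],"angular":[0,0,0]},{"delta_pos":[0,0,0],"angular":[0,0,0]}]'
python3 - <<'E'
from h import *
s=st(); d=get("wrist"); np.savez("w5.npz",**d); save(d,"w5.png",(160,180,480,420),2.5)
W=cloud(d);C=d["color"].astype(int);m=(C[...,0]>1.8*C[...,2])&(abs(W[...,0]-.445)<.02)&(abs(W[...,1]-.07)<.03)&(W[...,2]>.10)&(W[...,2]<.13);P=W[m];print(len(P),P.min(0),P.max(0),fit(W,m))
E
```

```text
t: 7.85
position: [0.433, 0.0713, 0.0837]
ee_rot: [[0.988, -0.153, -0.001], [-0.153, -0.988, -0.0], [-0.001, 0.0, -1.0]]
wrist_force: [0.3, 0.3, -0.8]
width: 0.382
finger_force: 20.0
t: 8.25
position: [0.4423, 0.0699, 0.0839]
ee_rot: [[0.988, -0.153, -0.0], [-0.153, -0.988, -0.0], [-0.0, 0.0, -1.0]]
wrist_force: [-0.7, -0.8, -0.7]
width: 0.383
finger_force: 20.0
t 8.25 pos [0.4423 0.0699 0.0839] yaw -8.78 F [-0.7 -0.8 -0.7] 0.3827131731535988
1046 [0.43811047 0.0521087  0.10001534] [0.44865969 0.08906559 0.11773725] (1046, array([0.4443, 0.0699, 0.1097]), ((442.4248962402344, 70.5400161743164), (36.31951904296875, 9.121445655822754), 84.24464416503906))
```

View pics/w5.png

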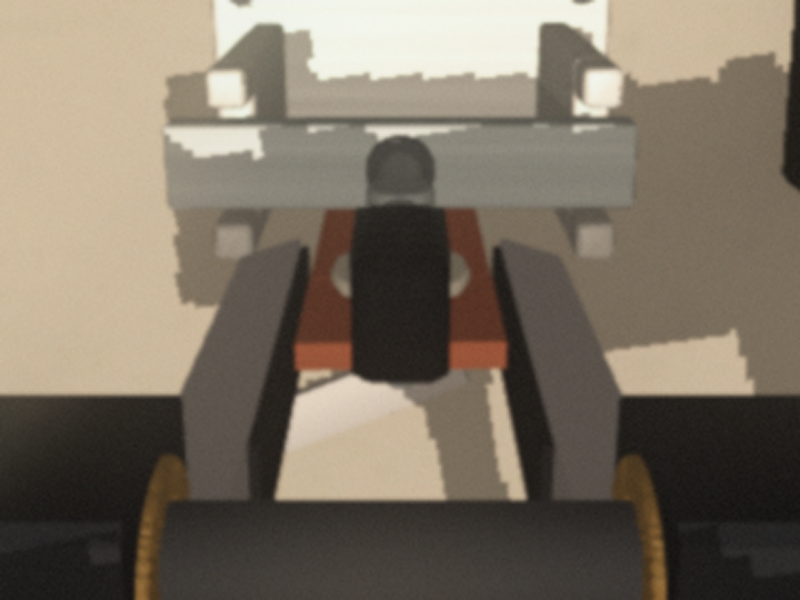

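The coupon is threaded and centred on the peg (washer edges at (342,272)/(458,272) behind it), with no contact force. Lowering onto the peg and releasing with a small opening.

```bash
python3 -m pendant '[{"delta_pos":[0,0,2],"angular":[0,0,0]},{"delta_pos":[0,0,2],"angular":[0,0,0]},{"delta_pos":[0,0,1.5],"angular":[0,0,0]},{"delta_pos":[0,0,0],"angular":[0,0,0]},{"delta_pos":[0,0,0],"angular":[0,0,0]}]'
python3 -m pendant '[{"delta_pos":[0,0,0],"angular":[0,0,0]},{"delta_pos":[0,0,0],"angular":[0,0,0]},{"delta_pos":[0,0,0],"angular":[0,0,0]},{"delta_pos":[0,0,0],"angular":[0,0,0]},{"delta_pos":[0,0,0],"angular":[0,0,0]}]' 0.1
python3 -m pendant '[{"delta_pos":[0,0,-8],"angular":[0,0,0]},{"delta_pos":[0,0,-12],"angular":[0,0,0]},{"delta_pos":[0,0,-20],"angular":[0,0,0]},{"delta_pos":[0,0,-35],"angular":[0,0,0]},{"delta_pos":[0,0,-35],"angular":[0,0,0]},{"delta_pos":[0,0,-20],"angular":[0,0,0]},{"delta_pos":[0,0,0],"angular":[0,0,0]},{"delta_pos":[0,0,0],"angular":[0,0,0]}]'
python3 - <<'E'
from h import *
s=st(); d=get("wrist"); np.savez("w6.npz",**d); save(d,"w6.png",(160,140,480,380),2.5)
W=cloud(d);X,Y,Z=W[...,0],W[...,1],W[...,2]
print("block",fit(W,(Z>.138)&(Z<.155)&(abs(X-.464)<.03)&(abs(Y-.067)<.03)))
print("bar/standtop",fit(W,(Z>.066)&(Z<.08)&(abs(X-.464)<.05)&(abs(Y-.067)<.06)))
C=d["color"].astype(int);m=(C[...,0]>1.8*C[...,2])&(abs(X-.445)<.03)&(abs(Y-.07)<.03)&(Z>.10)&(Z<.13);print("coupon",fit(W,m))
E
```

```text
t: 8.8
position: [0.4422, 0.0699, 0.0784]
ee_rot: [[0.988, -0.153, -0.0], [-0.153, -0.988, -0.0], [-0.0, 0.0, -1.0]]
wrist_force: [0.7, -1.0, 0.4]
width: 0.384
finger_force: 20.0
t: 9.3
position: [0.4423, 0.0699, 0.0785]
ee_rot: [[0.988, -0.153, 0.0], [-0.153, -0.988, -0.0], [0.0, 0.0, -1.0]]
wrist_force: [-0.3, -0.3, 0.4]
width: 0.447
finger_force: 0.0
t: 10.1
position: [0.4419, 0.0699, 0.2084]
ee_rot: [[0.988, -0.153, 0.0], [-0.153, -0.988, -0.0], [0.0, 0.0, -1.0]]
wrist_force: [-0.7, 0.5, 0.4]
width: 0.449
finger_force: 0.0
t 10.1 pos [0.4419 0.0699 0.2084] yaw -8.77 F [-0.7  0.5  0.4] 0.4492893750012728
block (599, array([0.4651, 0.0673, 0.1455]), ((463.9698486328125, 67.53931427001953), (12.935257911682129, 18.444250106811523), 81.24081420898438))
bar/standtop (2929, array([0.4648, 0.067 , 0.0727]), ((464.78436279296875, 67.32192993164062), (96.24728393554688, 40.53501892089844), 81.25585174560547))
coupon (338, array([0.4435, 0.0703, 0.1059]), ((443.52252197265625, 70.36491394042969), (35.1491813659668, 5.24584436416626), 80.5711669921875))
```

View pics/w6.png

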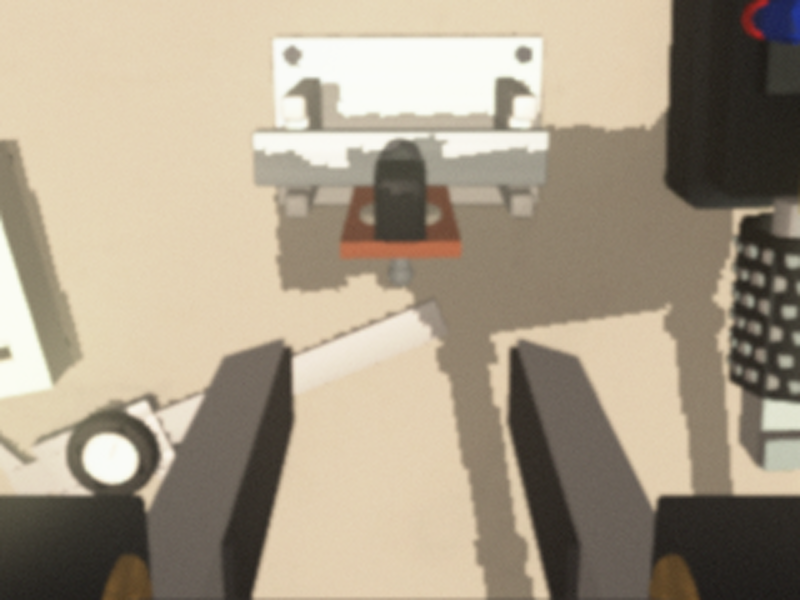

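The coupon hangs freely on the peg between washer and ball (400,270). Going over the grip block, descending and gripping.

```bash
python3 -m pendant '[{"delta_pos":[11,-0.5,0],"angular":[0,0,0]},{"delta_pos":[11.3,-0.5,0],"angular":[0,0,0]},{"delta_pos":[0,0,20],"angular":[0,0,0]},{"delta_pos":[0,0,30],"angular":[0,0,0]},{"delta_pos":[0,0,25],"angular":[0,0,0]},{"delta_pos":[0,0,12],"angular":[0,0,0]},{"delta_pos":[0,0,6],"angular":[0,0,0]},{"delta_pos":[0,0,0],"angular":[0,0,0]},{"delta_pos":[0,0,0],"angular":[0,0,0]}]'
python3 -m pendant '[{"delta_pos":[0,0,0],"angular":[0,0,0]},{"delta_pos":[0,0,0],"angular":[0,0,0]},{"delta_pos":[0,0,0],"angular":[0,0,0]},{"delta_pos":[0,0,0],"angular":[0,0,0]},{"delta_pos":[0,0,0],"angular":[0,0,0]},{"delta_pos":[0,0,0],"angular":[0,0,0]}]' 1 40
```

```text
t: 11.05
position: [0.4653, 0.0674, 0.1157]
ee_rot: [[0.988, -0.153, 0.001], [-0.153, -0.988, -0.0], [0.001, -0.0, -1.0]]
wrist_force: [-1.0, -0.6, 0.6]
width: 0.45
finger_force: 0.0
t: 11.65
position: [0.4646, 0.0673, 0.1158]
ee_rot: [[0.988, -0.152, 0.001], [-0.152, -0.988, -0.0], [0.001, 0.0, -1.0]]
wrist_force: [-0.8, 0.2, 2.2]
width: 0.136
finger_force: 40.0
```

```bash
python3 -m pendant '[{"delta_pos":[0,0,-3],"angular":[0,0,0]},{"delta_pos":[0,0,-7],"angular":[0,0,0]},{"delta_pos":[0,0,-13],"angular":[0,0,0]},{"delta_pos":[0,0,-20],"angular":[0,0,0]},{"delta_pos":[0,0,-22],"angular":[0,0,0]},{"delta_pos":[0,0,-22],"angular":[0,0,0]},{"delta_pos":[0,0,-22],"angular":[0,0,0]},{"delta_pos":[0,0,-22],"angular":[0,0,0]},{"delta_pos":[0,0,-17],"angular":[0,0,0]},{"delta_pos":[0,0,-9],"angular":[0,0,0]},{"delta_pos":[0,0,-3],"angular":[0,0,0]},{"delta_pos":[0,0,0],"angular":[0,0,0]}]'
python3 - <<'E'
from h import *
s=st(); d=get("scene"); save(d,"s7.png",(270,150,450,285),4)
E
```

```text
t: 12.85
position: [0.4642, 0.0676, 0.2752]
ee_rot: [[0.988, -0.152, -0.001], [-0.152, -0.988, -0.0], [-0.001, 0.0, -1.0]]
wrist_force: [-0.3, 0.1, -2.9]
width: 0.135
finger_force: 40.0
t 12.85 pos [0.4642 0.0676 0.2752] yaw -8.77 F [-0.3  0.1 -2.9] 0.1352266333534439
```

View pics/s7.png

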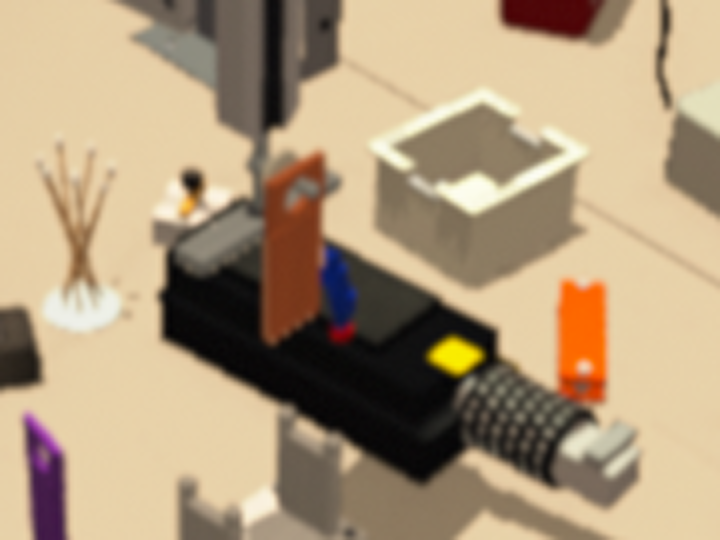

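Bar level, coupon hanging on the peg (290,190). Checking clearance by the shelf post, then carrying.

```bash
python3 - <<'E'
from h import *
W=np.vstack([cloud(dict(np.load(f+"1.npz"))).reshape(-1,3) for f in("top","scene","w")])
for a,b in((.12,.2),(.2,.3),(.3,.5)):
  for y0 in(-.1,-.16,-.22,-.28,-.34):
    P=W[(W[:,2]>a)&(W[:,2]<b)&(abs(W[:,1]-y0)<.03)&(W[:,0]>.53)]; print(a,y0,len(P),np.percentile(P[:,0],[0,2]).round(3) if len(P) else '')
E
python3 -m pendant '[{"delta_pos":[2,5.5,0],"angular":[0,0,0]},{"delta_pos":[4,11,0],"angular":[0,0,0]},{"delta_pos":[5,14.5,0],"angular":[0,0,0]},{"delta_pos":[5,14.5,0],"angular":[0,0,0]},{"delta_pos":[5,14.5,0],"angular":[0,0,0]},{"delta_pos":[5,14.5,0],"angular":[0,0,0]},{"delta_pos":[5,14.5,0],"angular":[0,0,0]},{"delta_pos":[5,14.5,0],"angular":[0,0,0]},{"delta_pos":[5,14.5,0],"angular":[0,0,0]},{"delta_pos":[5,14.5,0],"angular":[0,0,0]},{"delta_pos":[5,14.5,0],"angular":[0,0,0]},{"delta_pos":[5,14.5,0],"angular":[0,0,0]}]'
```

```text
0.12 -0.1 0 
0.12 -0.16 0 
0.12 -0.22 0 
0.12 -0.28 452 [0.705 0.709]
0.12 -0.34 1693 [0.691 0.695]
0.2 -0.1 521 [0.728 0.733]
0.2 -0.16 504 [0.715 0.716]
0.2 -0.22 487 [0.698 0.701]
0.2 -0.28 689 [0.679 0.686]
0.2 -0.34 1254 [0.667 0.67 ]
0.3 -0.1 7472 [0.731 0.745]
0.3 -0.16 6916 [0.714 0.729]
0.3 -0.22 2431 [0.699 0.707]
0.3 -0.28 8502 [0.683 0.698]
0.3 -0.34 6546 [0.667 0.68 ]
t: 14.1
position: [0.4953, -0.102, 0.2754]
ee_rot: [[0.988, -0.153, -0.0], [-0.153, -0.988, -0.0], [-0.0, 0.0, -1.0]]
wrist_force: [-0.4, 0.1, -3.5]
width: 0.135
finger_force: 40.0
```

```bash
python3 -m pendant '[{"delta_pos":[5,14.5,0],"angular":[0,0,0]},{"delta_pos":[5,14.5,0],"angular":[0,0,0]},{"delta_pos":[5,14.5,0],"angular":[0,0,0]},{"delta_pos":[5,14.5,0],"angular":[0,0,0]},{"delta_pos":[5,14.5,0],"angular":[0,0,0]},{"delta_pos":[5,14.5,0],"angular":[0,0,0]},{"delta_pos":[5,14.5,0],"angular":[0,0,0]},{"delta_pos":[5,14.5,0],"angular":[0,0,0]},{"delta_pos":[5,14.5,0],"angular":[0,0,0]},{"delta_pos":[4.5,11,0],"angular":[0,0,0]},{"delta_pos":[3,7,0],"angular":[0,0,0]},{"delta_pos":[1.2,2.8,0],"angular":[0,0,0]}]'
python3 -m pendant '[{"delta_pos":[0,0,0],"angular":[0,0,1.7]},{"delta_pos":[0,0,0],"angular":[0,0,1.7]},{"delta_pos":[0,0,0],"angular":[0,0,1.7]},{"delta_pos":[0,0,0],"angular":[0,0,1.7]},{"delta_pos":[0,0,5],"angular":[0,0,0]},{"delta_pos":[0,0,12],"angular":[0,0,0]},{"delta_pos":[0,0,14],"angular":[0,0,0]},{"delta_pos":[0,0,14],"angular":[0,0,0]},{"delta_pos":[0,0,10],"angular":[0,0,0]},{"delta_pos":[0,0,5],"angular":[0,0,0]},{"delta_pos":[0,0,0],"angular":[0,0,0]},{"delta_pos":[0,0,0],"angular":[0,0,0]}]'
python3 - <<'E'
from h import *
s=st(); 
for n in("wrist","top","scene"):
    d=get(n); np.savez("e_"+n+".npz",**d)
    W=cloud(d);X,Y,Z=W[...,0],W[...,1],W[...,2];C=d["color"].astype(int)
    near=(abs(X-.525)<.075)&(abs(Y+.259)<.075)
    m=near&(Z>.055)&(Z<.068);print(n,"tank",fit(W,m) if m.sum()>20 else m.sum())
    m=near&(Z>.135)&(Z<.165)&(C.max(-1)-C.min(-1)<45);print("bar",fit(W,m) if m.sum()>20 else m.sum())
    m=near&(C[...,0]>1.8*C[...,2])&(Z>.075)
    if m.sum()>20: print("coupon",m.sum(),np.percentile(W[m],[1,50,99],axis=0).round(4).tolist())
    if n=="wrist": a=d["color"][100:400,140:540,::-1]
    if n=="scene": b=d["color"][130:280,300:500,::-1]
cv2.imwrite("pics/end.png",np.vstack([cv2.resize(a[:,:],(400,300)),cv2.resize(b,(400,300),interpolation=cv2.INTER_CUBIC)]))
E
```

```text
t: 15.3
position: [0.5253, -0.2592, 0.2752]
ee_rot: [[0.988, -0.153, -0.0], [-0.153, -0.988, 0.0], [-0.0, -0.0, -1.0]]
wrist_force: [-0.5, 0.5, -3.4]
width: 0.134
finger_force: 40.0
t: 16.5
position: [0.5254, -0.2585, 0.2158]
ee_rot: [[0.963, -0.268, 0.001], [-0.268, -0.963, -0.0], [0.001, 0.0, -1.0]]
wrist_force: [0.4, -0.4, -2.6]
width: 0.138
finger_force: 40.0
t 16.5 pos [ 0.5254 -0.2585  0.2158] yaw -15.57 F [ 0.4 -0.4 -2.6] 0.13816451454588932
wrist tank (1908, array([ 0.5528, -0.2669,  0.0621]), ((535.863525390625, -261.99066162109375), (98.1588363647461, 69.23131561279297), 74.62591552734375))
bar 19
coupon 5838 [[0.5369, -0.2904, 0.3239], [0.5465, -0.268, 0.3395], [0.5595, -0.2201, 0.3416]]
top tank (370, array([ 0.5135, -0.2443,  0.0611]), ((524.7474975585938, -258.101318359375), (97.86592864990234, 92.19640350341797), 74.2313003540039))
bar 14
coupon 228 [[0.491, -0.2679, 0.1238], [0.5037, -0.2464, 0.2044], [0.5486, -0.2206, 0.4137]]
scene tank (356, array([ 0.5237, -0.2595,  0.0605]), ((524.0813598632812, -258.9398193359375), (100.74493408203125, 99.69391632080078), 76.82672882080078))
bar 1
coupon 571 [[0.492, -0.2913, 0.1201], [0.5031, -0.2514, 0.184], [0.5169, -0.2206, 0.3494]]
```

View pics/end.png

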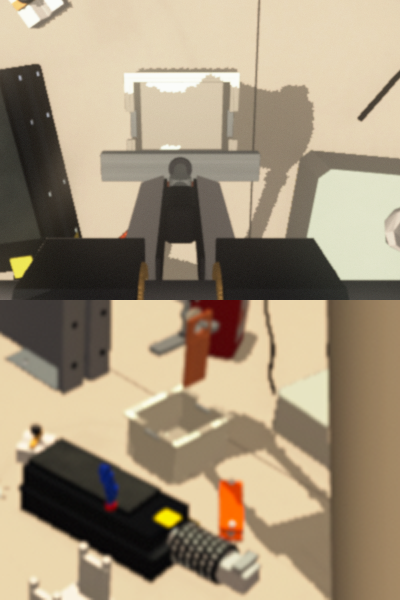

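The end view shows the coupon hanging over the tank, and the bar square to and centred over it in the wrist image. Measuring the bar's actual centre and coupon foot from the saved frames.

```bash
python3 - <<'E'
from h import *
for n in("wrist","scene","top"):
    d=dict(np.load("e_"+n+".npz"));W=cloud(d);X,Y,Z=W[...,0],W[...,1],W[...,2];C=d["color"].astype(int)
    near=(abs(X-.525)<.06)&(abs(Y+.259)<.065)
    m=near&(Z>.165)&(Z<.18)&(C.max(-1)-C.min(-1)<45); print(n,fit(W,m) if m.sum()>20 else m.sum(), W[m][:,2].std() if m.sum() else '')
    if n=="wrist":
        P=W[m]; A=np.c_[P[:,:2]-P[:,:2].mean(0),np.ones(len(P))]; print("slope deg",np.degrees(np.linalg.lstsq(A,P[:,2],rcond=None)[0][:2]))
    m=near&(C[...,0]>1.8*C[...,2])&(Z>.1)&(Z<.24);m=m&(abs((X-.525)*.963-(Y+.259)*.268+.021)<.012)
    if m.sum(): print("coupon z",np.percentile(Z[m],[0,1,99,100]))
E
```

```text
wrist (4500, array([ 0.5267, -0.258 ,  0.1722]), ((525.2954711914062, -257.6387023925781), (96.25406646728516, 18.670316696166992), 74.58695983886719)) 0.001534600998037294
slope deg [-4.20947463  1.180121  ]
coupon z [0.14828744 0.14834358 0.1541639  0.15428659]
scene (135, array([ 0.5261, -0.2415,  0.1717]), ((522.0499877929688, -257.4768981933594), (99.30320739746094, 22.50031852722168), 73.0955810546875)) 0.002566077212734584
coupon z [0.11600135 0.11941017 0.21052151 0.22510886]
top (185, array([ 0.5238, -0.2443,  0.1716]), ((515.021484375, -252.16238403320312), (95.19939422607422, 28.182729721069336), 66.45960235595703)) 0.0024832137732458495
coupon z [0.11985861 0.12323096 0.2082664  0.20849799]
```

```bash
python3 - <<'E'
from h import *
def tilt(f,c,yaw,z):
    d=dict(np.load(f));W=cloud(d);a=np.radians(yaw);D=W-np.array([*c,0]);bx=D[...,0]*np.cos(a)+D[...,1]*np.sin(a);by=-D[...,0]*np.sin(a)+D[...,1]*np.cos(a);Z=W[...,2]
    m=(abs(bx)<.0075)&(abs(by)<.046)&(abs(by)>.012)&(abs(Z-z)<.006)
    A=np.c_[bx[m],by[m],np.ones(m.sum())];r=np.linalg.lstsq(A,Z[m],rcond=None)[0];print(f,m.sum(),np.degrees(r[:2]),r[2])
    for lo in np.arange(-.0075,.0075,.003):
        k=m&(bx>lo)&(bx<lo+.003); print(round(lo,4),k.sum(),np.median(Z[k]).round(4))
tilt("w6.npz",(.464,.0675),-8.75,.072); tilt("e_wrist.npz",(.5253,-.2578),-15.5,.172)
E
```

```text
w6.npz 1497 [ 0.40074679 -0.0357578 ] 0.07242141570001252
-0.0075 289 0.0723
-0.0045 294 0.0725
-0.0015 328 0.0725
0.0015 270 0.0724
0.0045 316 0.0725
e_wrist.npz 2629 [-0.01187631 -0.02920828] 0.17236995059489624
-0.0075 497 0.1724
-0.0045 522 0.1724
-0.0015 531 0.1723
0.0015 538 0.1725
0.0045 541 0.1723
```

The bar is level (slope ~0°) and centred to within 1 mm. Final lowering by 44 mm.

```bash
python3 -m pendant '[{"delta_pos":[0,1,4],"angular":[0,0,0]},{"delta_pos":[0,0,8],"angular":[0,0,0]},{"delta_pos":[0,0,10],"angular":[0,0,0]},{"delta_pos":[0,0,10],"angular":[0,0,0]},{"delta_pos":[0,0,7],"angular":[0,0,0]},{"delta_pos":[0,0,3.5],"angular":[0,0,0]},{"delta_pos":[0,0,1.5],"angular":[0,0,0]},{"delta_pos":[0,0,0],"angular":[0,0,0]},{"delta_pos":[0,0,0],"angular":[0,0,0]},{"delta_pos":[0,0,0],"angular":[0,0,0]},{"delta_pos":[0,0,0],"angular":[0,0,0]}]'
python3 - <<'E'
from h import *
st()
d=get("wrist");W=cloud(d);X,Y,Z=W[...,0],W[...,1],W[...,2];C=d["color"].astype(int)
near=(abs(X-.525)<.06)&(abs(Y+.259)<.065)
print(fit(W,near&(Z>.124)&(Z<.133)))
d=get("scene");W=cloud(d);X,Y,Z=W[...,0],W[...,1],W[...,2];C=d["color"].astype(int)
m=(C[...,0]>1.8*C[...,2])&(Z>.066)&(Z<.19)&(abs((X-.525)*.963-(Y+.259)*.268+.021)<.012)&(abs(Y+.259)<.05)
print("coupon z",np.percentile(Z[m],[0,1,5,99]).round(4))
E
```

```text
t: 17.75
position: [0.5251, -0.2594, 0.1718]
ee_rot: [[0.963, -0.268, 0.001], [-0.268, -0.963, -0.0], [0.001, 0.0, -1.0]]
wrist_force: [-0.2, -0.6, -2.2]
width: 0.133
finger_force: 40.0
t 17.75 pos [ 0.5251 -0.2594  0.1718] yaw -15.57 F [-0.2 -0.6 -2.2] 0.133399751131408
(4322, array([ 0.5261, -0.2588,  0.1284]), ((524.9589233398438, -258.4884948730469), (95.95983123779297, 18.69146156311035), 74.40040588378906))
coupon z [0.0706 0.0716 0.0772 0.1634]
```

Bar centre is (0.525,−0.2585), yaw −15.6°, underside about 0.120, and the coupon foot is at about 0.072, 1 cm above the rim. Handing in.

```bash
python3 -c "
from bench import robot; print(robot.job_done())"
```

```text
the job is handed in; nothing more can be done
None
```

The job is handed in after about 18 s: the bare coupon hangs on the peg and the bar is held level over the tank's notches, with the coupon's lower edge about 1 cm above the rim; no contact forces showed in the readings.

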